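Show the trainee which tooth gets the crown

TASK

Switch the desk lamp on by pressing its switch down and letting go, then show a trainee the case: point at the short prepared stump on the big jaw model, fingertips straight above its middle and one to three centimetres over it, for about two seconds, and then point in the same way at the loose molar crown without a root that stands on the steel tray, and finish still pointing at it. Touch neither the jaw, its teeth nor the crown, lift nothing, and leave everything else where it is.

Things in the scene. Friction and masses are not known exactly. Their poses are not given: they have to be found in the camera images.
- lamp_switch (a joint): push switch of the desk lamp: 0 when up, 0.006 (m) when fully down; a spring returns it, fully down takes 4 N
- lamp_switch_top (a point): centre of the top of the lamp's round white switch (28 mm across, moves straight down), near the robot's end of the lamp's grey foot (200 x 100 x 22 mm, fixed). The lamp's thin neck rises from the foot's far end, 143 mm beyond the switch, leans outward and away from the robot, and carries a silver bar-shaped head, 150 mm long, 225 to 270 mm beyond the switch at 260 to 315 mm height
- jaw: oversize teaching model of a jaw, fixed: black base 150 x 170 x 12 mm, pinkish horseshoe gum 42 mm high with stone-coloured teeth up to 24 mm tall on it. Origin under the middle of the base; the horseshoe's incisors are at its own -x, the two open ends at +x; two molar places side by side, 27 mm apart, end each arm. Which of the four holds the stump differs from run to run
- stump: the tooth prepared for a crown: a narrow, short, tapered stump, fixed on the jaw in one of the four molar places; 19 mm across at its foot, 10 mm at its top, 13 mm high; the neighbouring teeth are wider and stand 8 mm higher. Origin at the centre of its underside, z up
- stump_top (a point): centre of the stump's flat top, z up
- molar0: an ordinary full molar of the jaw model, fixed, a rounded square 22 x 22 mm, 21 mm high, four cusps; origin at the centre of its underside, 42 mm above the table, z up
- molar1: an ordinary full molar of the jaw model, fixed, a rounded square 22 x 22 mm, 21 mm high, four cusps; origin at the centre of its underside, 42 mm above the table, z up
- molar2: an ordinary full molar of the jaw model, fixed, a rounded square 22 x 22 mm, 21 mm high, four cusps; origin at the centre of its underside, 42 mm above the table, z up
- crown: loose molar crown with no root, a rounded square 23 x 23 mm, 19 mm high, four cusps on top, standing on the floor of the shallow steel tray (120 x 190 mm, rim 12 mm, floor 3 mm) beside two rooted teeth, about 55 mm apart in a row; origin at the centre of its underside, z up
- crown_top (a point): centre of the crown's top, level with its cusps, z up
- rooted_molar: bystander, loose on the tray: a molar lying on its side, crown 20 x 22 x 19 mm with two tapered roots, 43 mm long in all; origin under its crown
- rooted_incisor: bystander, loose on the tray: an incisor lying down, crown 22 x 18 x 13 mm with one long tapered root; 51 mm long in all; origin under its crown
- cast_a: bystander: small loose plaster cast of a jaw, 62 mm across, 35 mm high; origin under its centre
- cast_b: bystander: a second such cast, behind the tray; origin under its centre
- water_bottle: bystander: upright clear water bottle, 62 mm across, 190 mm high, at the far side; origin under its centre
- paper_cup: bystander: paper cup, 76 mm across, 90 mm high, at the far side; origin under its centre
- handpiece: bystander: metal drill handpiece lying on the table beyond the jaw, 145 mm long, 18 mm thick; origin under its thick part
Things that resemble listed ones, but are neither listed nor needed, are in the scene too. What is shaped like the crown but pink or turquoise is not meant.

How it is judged:
On the way, in this order (a step that is already met when the one before it is completed fails the run):
1. the lamp's switch is pressed down (value of joint lamp_switch above 0.004 m), for 0.05 s.
2. the switch is let go (value of joint lamp_switch below 0.002 m), for 0.1 s.
3. the tool point dwells just above the stump for 1.5 s (horizontal distance between the grasp point and stump_top below 0.011 m and z of the grasp point in the frame of stump_top between 0.014 and 0.062 m), for 1.5 s.
4. the tool point dwells just above the loose crown (horizontal distance between the grasp point and crown_top below 0.011 m and z of the grasp point in the frame of crown_top between 0.014 and 0.062 m), for 0.5 s.
At the end, for the whole second after the job is handed in: The tool point (TCP) is still above the loose crown: within 11 mm sideways of its middle and 14 to 62 mm over its top, without contact; the lamp's switch is up again; the crown stands upright within 4 mm of where it began, and the bystanders within 12 mm of where they began (all of step 4 and value of joint lamp_switch below 0.002 m and angle between crown's own z axis and vertical below 0.15 rad and distance of crown from where it was at the start of the episode below 0.004 m and distance of each of rooted_molar, rooted_incisor, cast_a, cast_b, water_bottle, paper_cup, handpiece from where it was at the start of the episode below 0.012 m); the robot touches nothing.
It fails at once if the jaw, its teeth or the loose crown is touched (contact force between any of the fingers, the arm and jaw above 0.5 N or contact force between any of the fingers, the arm and stump above 0.5 N or contact force between any of the fingers, the arm and molar0 above 0.5 N or contact force between any of the fingers, the arm and molar1 above 0.5 N or contact force between any of the fingers, the arm and molar2 above 0.5 N or contact force between any of the fingers, the arm and crown above 0.5 N).
It fails at once if the loose crown is lifted, carried or shifted (distance of crown from where it was at the start of the episode above 0.004 m).
It fails at once if a bystander is lifted, carried or pushed away (distance of any of rooted_molar, rooted_incisor, cast_a, cast_b, water_bottle, paper_cup, handpiece from where it was at the start of the episode above 0.012 m).
It also fails if it takes over 51 s, if anything falls off the work surface, if the arm or the gripper's body presses on something with over 40 N, if the wrist force passes 120 N, or if a joint passes its speed limit or range.

ROBOT

A 6-joint arm with a two-finger parallel gripper is mounted at the origin on the work surface. World frame = base frame: x ahead of the robot, y to its left, z up, the work surface at z = 0. Lengths are in m, angles in rad, forces in N, time in s.
With the tool pointing down it reaches from about 0.4 to 0.825 m from the base axis. Payload 7 kg.
Tool frame: the origin (TCP) lies between the finger pads, 19 mm behind the fingertips; this is the grasp point; z points along the fingers, y is the line along which they close (so a half turn about z gives the same grasp; the last joint's range is limited). The gripper opens to 88 mm and grips with 3 to 60 N. Pads are 19 mm wide; open, the fingers measure 130 mm over their backs; the gripper's body (78 mm by 193 mm) begins 47 mm behind the grasp point.
Start: joints at [-1.011, 0.359, 0.012, 0, -1.224, -0.288], TCP at [0.181, -0.65, 0.245] pointing down, gripper open.
Joint ranges: [-3.07, 3.07], [-1.43, 2.12], [-1.02, 1.25], [-3.03, 1.67], [-3.05, -0], [-3.03, 3.03]. Speed limits (rad/s): [2.39, 2.39, 3.01, 3.14, 3.14, 3.14].

INTERFACE

Orientations are given as a unit quaternion [x, y, z, w].
In Python, from station import get_obs, eyes, env gives the robot as it stands.
- The arm moves only by the shell command python3 -m creep 'ROWS' [OPENING] [FORCE]. ROWS is JSON, a list of rows, each an object of numbers: "x", "y", "z": the shift along the tool's x, y, z in mm; "rx", "ry", "rz": the turn, a rotation vector about the tool's x, y, z in degrees. In form: [{"x": .., "y": .., "z": .., "rx": .., "ry": .., "rz": ..}, ...]. A call has exactly 8 rows; each row is the pose to reach, as a shift and turn from the pose commanded when the call began, along the tool's axes at that moment; what a row does not reach only later rows make up. A row lasts 1/8 s, in which the tool goes at most 62.5 mm and 10.7 degrees, less where a joint would pass 70% of its speed; a pose out of reach is approached as far as the arm can. A call with a gripper value outside its range is refused whole. OPENING is the finger opening in mm, from 0 to 87.6, set as the call begins (- or left out, the last holds). The fingers move at their own pace and stop on an object; FORCE is the grip in N (left out, the last holds). Time passes only in rows, so rows that repeat a pose let the fingers close, or fill a call up. It gives the time, the measured TCP pose, the force, the opening and the grip force at its end, in the units of the state.
- get_obs(): the state, without advancing time (a new reading comes with each control period).
- eyes.capture(name): name is "scene" or "top"; returns a dict with "img" (420x560x3 uint8, red, green, blue), "depth" (420x560 float32, m along the optical axis (not along the pixel's ray), 0 where there is no reading), "fx", "fy", "cx", "cy" (pixels), "k1" (the pictures are not rectified: a ray, as slopes to the right and down, at radius r is drawn at 1 + k1 r^2 times it, then the intrinsics apply), "cam_to_world" (4x4, takes a point from camera to world coordinates). Camera axes: x right, y down, z forward; pixel columns grow to the right and rows downward; lengths in m; the calibration is good to about 2 mm. A picture is of the moment at which its call begins.
- env.close_job(): hands the job in; it is judged then, once.
The state is a dict: "time_s": time; "joints": joint angles; "qd": joint speeds; "tau": joint torques, N m; "tcp_pos": TCP position; "eef_rot": TCP orientation; "wrist_force": force on the tool from outside, world axes, zero at the start; "wrist_torque": the same for the moment, N m; "grip_width": finger opening in m; "grip_force": force on a finger pad.
Only numpy, scipy, OpenCV 4.12 (cv2) and the standard library are available. Lean on these libraries where they do the work, as an engineer would, in place of code of your own. Each camera call takes 0.05 s, during which the arm holds its last target. There are 200 camera calls.

## Working session

There is one attempt and no reset: what is moved stays moved. The work goes in short steps, Python scripts to look and compute and a shell command to move; the robot and the scene stay as the last step left them, time stands still between calls to the robot, and variables do not carry over. Pictures are saved under pics/ and viewed, at most 10 in all, crops included, and the job is handed in when it is done.

```bash
mkdir -p pics
cat > h.py <<'E'
import numpy as np, cv2
from station import get_obs, eyes, env
def cap(n):
    c=eyes.capture(n); np.save(f'pics/{n}.npy',c,allow_pickle=True); return c
def load(n): return np.load(f'pics/{n}.npy',allow_pickle=True).item()
def cloud(c):
    K=np.array([[c['fx'],0,c['cx']],[0,c['fy'],c['cy']],[0,0,1.]])
    h,w=c['depth'].shape; u,v=np.meshgrid(np.arange(w),np.arange(h))
    p=np.stack([u,v],-1).reshape(-1,1,2).astype(np.float64)
    r=cv2.undistortPoints(p,K,np.array([c['k1'],0,0,0.])).reshape(h,w,2)
    d=c['depth'].astype(float); P=np.stack([r[...,0]*d,r[...,1]*d,d],-1)
    T=np.array(c['cam_to_world']); W=P@T[:3,:3].T+T[:3,3]; W[d==0]=np.nan; return W
E
python3 - <<'E'
from h import *
for n in('top','scene'):
    c=cap(n); cv2.imwrite(f'pics/{n}1.png',cv2.resize(c['img'][...,::-1],(800,600),interpolation=cv2.INTER_CUBIC))
    print(n,c['fx'],c['k1'],np.round(c['cam_to_world'],3))
o=get_obs(); print(o['time_s'],o['tcp_pos'],o['eef_rot'],o['wrist_force'])
E
```

```text
top 520.4735835105256 -0.06960903243698839 [[-0.004 -0.988  0.156  0.394]
 [-1.     0.005  0.006 -0.046]
 [-0.007 -0.155 -0.988  1.167]
 [ 0.     0.     0.     1.   ]]
scene 422.88342110593646 -0.0012905849120753547 [[ 0.884  0.397 -0.248  0.802]
 [ 0.468 -0.753  0.462 -0.448]
 [-0.003 -0.524 -0.851  0.822]
 [ 0.     0.     0.     1.   ]]
0.1 [ 0.18108378 -0.64983005  0.24451868] [-1.35423438e-01  9.90787530e-01  7.28817771e-04 -1.77200351e-04] [ 0.64744193 -0.01764397 -0.25543917]
```

View pics/top1.png

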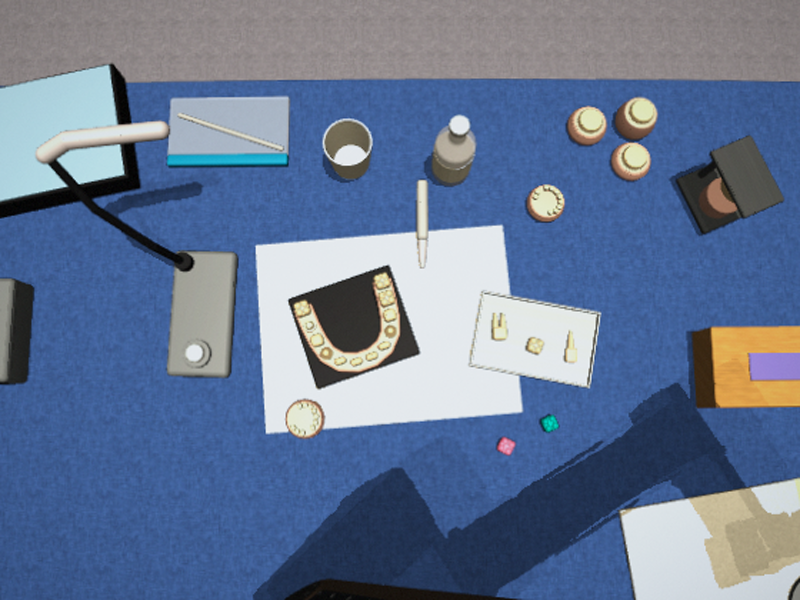

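View pics/scene1.png

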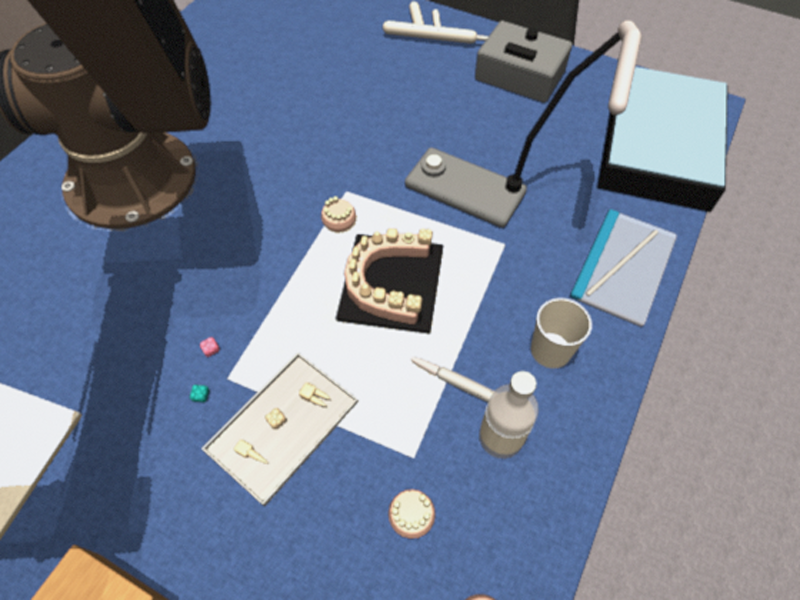

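Top view (800x600 scale): the switch is at (197,353). The stump looks like the small tooth at (309,326), second from the end of the jaw's left arm; the other molar places are (302,310), (382,281) and (387,297). The crown is at (535,345), between the rooted teeth at (499,325) and (571,347). The lookalikes are the pink (507,446) and turquoise (549,423) ones. Next I'll crop in close and measure.

Run:
```python
from h import *
W={n:cloud(load(n)) for n in('top','scene')}
def roi(n,u,v,r): 
    s=0.7; u=int(u*s);v=int(v*s); return W[n][v-r:v+r+1,u-r:u+r+1].reshape(-1,3)
def blob(name,n,u,v,r,zl,zh):
    p=roi(n,u,v,r); p=p[np.isfinite(p).all(1)&(p[:,2]>zl)&(p[:,2]<zh)]
    print(name,n,len(p),'mid',np.round((p.min(0)+p.max(0))/2,4),'mean',np.round(p.mean(0),4),'ext',np.round(np.ptp(p,0),4),'zmax',np.round(p[:,2].max(),4))
for n,pts in dict(top=dict(sw=(197,353),st=(309,326),m=(302,310),ma=(382,281),mb=(387,297),cr=(535,345)),scene=dict(sw=(433,162),st=(408,237),m=(426,236),ma=(413,302),mb=(396,298),cr=(276,417))).items():
    for k,(u,v) in pts.items():
        z=dict(sw=(.026,.05),cr=(.009,.04),st=(.045,.059)).get(k,(.045,.08)); r=dict(sw=12,cr=10,st=5).get(k,6)
        blob(k,n,u,v,r,*z)
# lamp extents above 0.1
t=W['top'].reshape(-1,3); 
k=W['top'][:,:180].reshape(-1,3);
for a,b in((.1,.2),(.2,.25),(.25,.35)):
    q=k[(k[:,2]>a)&(k[:,2]<b)]; print(a,np.round(q.min(0),3),np.round(q.max(0),3))
c=load('top')['img']; a=c[180:280,190:305]; b=c[195:280,320:430]
f=lambda i:cv2.resize(i[...,::-1],(400,380),interpolation=cv2.INTER_CUBIC)
cv2.imwrite('pics/crop1.png',np.hstack([f(a),f(b)]))
c=load('scene')['img']; a=c[150:235,230:320]; b=c[240:360,135:260]
cv2.imwrite('pics/crop2.png',np.hstack([f(a),f(b)]))
```

```text
sw top 319 mid [0.4865 0.2651 0.0375] mean [0.4849 0.2615 0.037 ] ext [0.0532 0.0539 0.0229] zmax 0.0489
st top 54 mid [0.5259 0.0876 0.052 ] mean [0.5269 0.0861 0.0505] ext [0.0222 0.0223 0.0139] zmax 0.059
m top 110 mid [0.549  0.0963 0.0564] mean [0.5499 0.0959 0.06  ] ext [0.0244 0.0237 0.0228] zmax 0.0679
ma top 105 mid [ 0.5928 -0.0245  0.0569] mean [ 0.5918 -0.0244  0.0603] ext [0.0237 0.024  0.0224] zmax 0.068
mb top 118 mid [ 0.5701 -0.0298  0.0556] mean [ 0.5681 -0.0301  0.0595] ext [0.0286 0.0262 0.0209] zmax 0.0661
cr top 110 mid [ 0.4958 -0.2587  0.0177] mean [ 0.4965 -0.2586  0.0197] ext [0.0288 0.0262 0.0171] zmax 0.0262
sw scene 201 mid [0.4974 0.2613 0.0372] mean [0.492  0.2563 0.037 ] ext [0.0573 0.0433 0.0224] zmax 0.0484
st scene 39 mid [0.5301 0.0832 0.051 ] mean [0.5313 0.0835 0.0505] ext [0.0171 0.0123 0.011 ] zmax 0.0565
m scene 105 mid [0.5551 0.0952 0.055 ] mean [0.5563 0.0928 0.0575] ext [0.0236 0.0252 0.0191] zmax 0.0646
ma scene 109 mid [ 0.5962 -0.0254  0.0557] mean [ 0.5974 -0.0266  0.0588] ext [0.0251 0.0237 0.0166] zmax 0.064
mb scene 105 mid [ 0.5699 -0.0311  0.0571] mean [ 0.5712 -0.0333  0.059 ] ext [0.0246 0.0242 0.0168] zmax 0.0655
cr scene 135 mid [ 0.501  -0.2613  0.0168] mean [ 0.5022 -0.2621  0.0182] ext [0.0257 0.0266 0.0145] zmax 0.0241
0.1 [0.628 0.297 0.1  ] [0.663 0.348 0.2  ]
0.2 [0.653 0.339 0.2  ] [0.69  0.376 0.25 ]
0.25 [0.679 0.243 0.251] [0.763 0.405 0.314]
```

View pics/crop1.png

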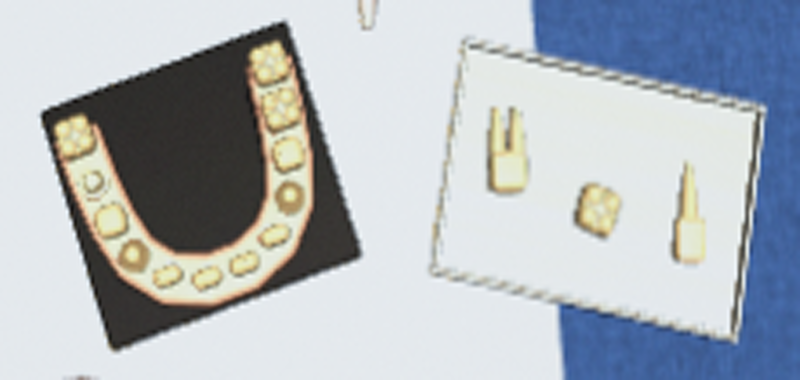

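View pics/crop2.png

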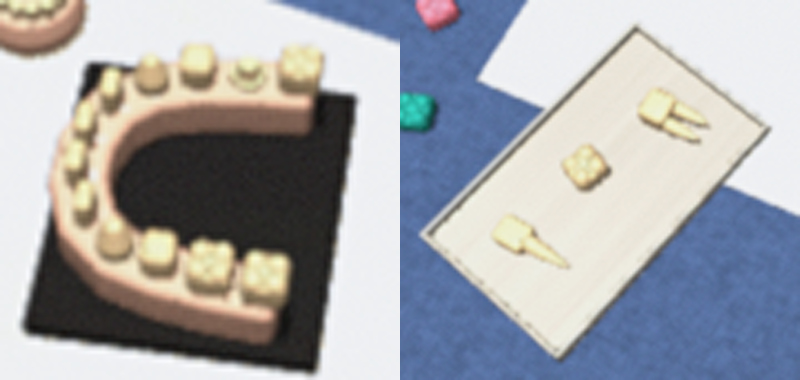

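The crops confirm both choices. The stump is the small ringed peg at top crop (94,183), with full molars in the other three places. The crown is the rootless tooth at (599,209) in the tray. I'll refine the centres from the top surfaces only and work out the tool-frame shifts.

Run:
```python
from h import *
W={n:cloud(load(n)) for n in('top','scene')}
def near(n,x,y,r,zl,zh):
    p=W[n].reshape(-1,3); p=p[np.isfinite(p).all(1)]
    return p[(np.hypot(p[:,0]-x,p[:,1]-y)<r)&(p[:,2]>zl)&(p[:,2]<zh)]
for k,x,y,r,zl,zh in(('sw',.487,.263,.022,.034,.06),('st',.529,.085,.012,.0505,.062),('m',.552,.095,.018,.06,.08),('ma',.594,-.025,.016,.06,.08),('mb',.569,-.031,.016,.06,.08),('cr',.498,-.26,.02,.018,.04)):
    for n in W:
        p=near(n,x,y,r,zl,zh)
        if len(p): print(k,n,len(p),'med',np.round(np.median(p,0),4),'mid',np.round((p.min(0)+p.max(0))/2,4),'ext',np.round(np.ptp(p,0),3))
from scipy.spatial.transform import Rotation as R
o=get_obs(); print(np.round(R.from_quat(o['eef_rot']).as_matrix(),4))
```

```text
sw top 201 med [0.4849 0.2618 0.041 ] mid [0.4859 0.2631 0.0415] ext [0.04  0.038 0.015]
sw scene 119 med [0.4914 0.257  0.0428] mid [0.4886 0.2594 0.0412] ext [0.04  0.03  0.014]
st top 23 med [0.5268 0.0866 0.0542] mid [0.5271 0.087  0.055 ] ext [0.009 0.013 0.008]
st scene 19 med [0.53   0.0839 0.0538] mid [0.5305 0.0847 0.0537] ext [0.01  0.009 0.005]
m top 66 med [0.5518 0.0968 0.0625] mid [0.5501 0.097  0.064 ] ext [0.022 0.022 0.008]
m scene 40 med [0.5549 0.0949 0.0618] mid [0.5542 0.0944 0.0623] ext [0.02  0.019 0.005]
ma top 65 med [ 0.593  -0.0258  0.0622] mid [ 0.5931 -0.0236  0.0641] ext [0.022 0.022 0.008]
ma scene 48 med [ 0.5959 -0.0251  0.0619] mid [ 0.5964 -0.0243  0.062 ] ext [0.02  0.02  0.004]
mb top 63 med [ 0.5669 -0.03    0.0627] mid [ 0.5701 -0.0321  0.0632] ext [0.029 0.021 0.006]
mb scene 49 med [ 0.5708 -0.0339  0.0615] mid [ 0.57   -0.0321  0.0627] ext [0.02  0.021 0.005]
cr top 82 med [ 0.497  -0.2589  0.0213] mid [ 0.4974 -0.2581  0.0222] ext [0.024 0.025 0.008]
cr scene 85 med [ 0.5005 -0.261   0.0197] mid [ 0.5014 -0.2614  0.0211] ext [0.022 0.022 0.006]
[[-9.633e-01 -2.684e-01 -5.000e-04]
 [-2.684e-01  9.633e-01  1.400e-03]
 [ 2.000e-04  1.500e-03 -1.000e+00]]
```

```bash
python3 -m creep '[{"x":-20,"y":14},{"x":-65,"y":46},{"x":-115,"y":81},{"x":-165,"y":116},{"x":-215,"y":152},{"x":-265,"y":187},{"x":-310,"y":219},{"x":-340,"y":240}]' 0 10
python3 -c "
from h import *
o=get_obs();p=np.array(o['tcp_pos']);from scipy.spatial.transform import Rotation as R
print(R.from_quat(o['eef_rot']).as_matrix().T@(np.array([.487,.261,.15])-p)*1000)"
```

```text
[-539.13306019  795.18663021   95.62248443]validation failed for argument at $[0]...
```

The call was refused, so rows probably need all six keys.

```bash
python3 -m creep '[{"x":-20,"y":14,"z":0,"rx":0,"ry":0,"rz":0},{"x":-65,"y":46,"z":0,"rx":0,"ry":0,"rz":0},{"x":-115,"y":81,"z":0,"rx":0,"ry":0,"rz":0},{"x":-165,"y":116,"z":0,"rx":0,"ry":0,"rz":0},{"x":-215,"y":152,"z":0,"rx":0,"ry":0,"rz":0},{"x":-265,"y":187,"z":0,"rx":0,"ry":0,"rz":0},{"x":-310,"y":219,"z":0,"rx":0,"ry":0,"rz":0},{"x":-340,"y":240,"z":0,"rx":0,"ry":0,"rz":0}]' 0 10
cat > d.py <<'E'
import sys
from h import *
from scipy.spatial.transform import Rotation as R
o=get_obs();p=np.array(o['tcp_pos']);t=np.array([float(a) for a in sys.argv[1:4]])
print('t',o['time_s'],'shift mm',np.round(R.from_quat(o['eef_rot']).as_matrix().T@(t-p)*1000,1),'F',np.round(o['wrist_force'],1))
E
python3 d.py .487 .261 .15
```

```text
time_s: 1.1
tcp_pos: [0.4455, -0.3249, 0.2455]
eef_rot: [-0.136, 0.991, 0.0, 0.0]
wrist_force: [-0.4, -0.8, -0.6]
grip_width: 0.013
grip_force: 0.0
t 1.1 shift mm [-198.4  552.8   95.6] F [-0.4 -0.8 -0.6]
```

```bash
python3 -m creep '[{"x":-8,"y":23,"z":0,"rx":0,"ry":0,"rz":0},{"x":-25,"y":70,"z":0,"rx":0,"ry":0,"rz":0},{"x":-44,"y":122,"z":0,"rx":0,"ry":0,"rz":0},{"x":-63,"y":175,"z":0,"rx":0,"ry":0,"rz":0},{"x":-82,"y":228,"z":0,"rx":0,"ry":0,"rz":0},{"x":-101,"y":281,"z":0,"rx":0,"ry":0,"rz":0},{"x":-119,"y":332,"z":0,"rx":0,"ry":0,"rz":0},{"x":-135,"y":375,"z":0,"rx":0,"ry":0,"rz":0}]' && python3 d.py .487 .261 .12
```

```text
time_s: 2.1
tcp_pos: [0.4728, 0.0722, 0.2455]
eef_rot: [-0.136, 0.991, 0.0, 0.0]
wrist_force: [0.2, -0.1, 0.4]
grip_width: 0.0004
grip_force: 0.0
t 2.1 shift mm [-64.5 178.  125.6] F [ 0.2 -0.1  0.4]
```

```bash
python3 -m creep '[{"x":-8,"y":22,"z":0,"rx":0,"ry":0,"rz":0},{"x":-22,"y":60,"z":10,"rx":0,"ry":0,"rz":0},{"x":-38,"y":105,"z":25,"rx":0,"ry":0,"rz":0},{"x":-53,"y":146,"z":45,"rx":0,"ry":0,"rz":0},{"x":-61,"y":170,"z":70,"rx":0,"ry":0,"rz":0},{"x":-63,"y":176,"z":95,"rx":0,"ry":0,"rz":0},{"x":-63,"y":176,"z":115,"rx":0,"ry":0,"rz":0},{"x":-63,"y":176,"z":125,"rx":0,"ry":0,"rz":0}]' && python3 d.py .487 .261 .061
```

```text
time_s: 3.1
tcp_pos: [0.486, 0.2562, 0.1192]
eef_rot: [-0.136, 0.991, -0.0, -0.001]
wrist_force: [0.7, -0.3, -0.4]
grip_width: 0.0007
grip_force: 0.0
t 3.1 shift mm [-2.4  4.4 58.2] F [ 0.7 -0.3 -0.4]
```

```bash
python3 -m creep '[{"x":-1,"y":1,"z":8,"rx":0,"ry":0,"rz":0},{"x":-1,"y":2,"z":20,"rx":0,"ry":0,"rz":0},{"x":-1,"y":2,"z":32,"rx":0,"ry":0,"rz":0},{"x":-1,"y":2,"z":42,"rx":0,"ry":0,"rz":0},{"x":-1,"y":2,"z":49,"rx":0,"ry":0,"rz":0},{"x":-1,"y":2,"z":52,"rx":0,"ry":0,"rz":0},{"x":-1,"y":2,"z":53,"rx":0,"ry":0,"rz":0},{"x":-1,"y":2,"z":53,"rx":0,"ry":0,"rz":0}]'
python3 - <<'E'
from h import *
c=cap('scene'); i=c['img'][60:180,250:410]
cv2.imwrite('pics/press.png',cv2.resize(i[...,::-1],(640,480),interpolation=cv2.INTER_CUBIC))
E
```

```text
time_s: 4.1
tcp_pos: [0.4876, 0.2585, 0.0676]
eef_rot: [-0.135, 0.991, 0.0, 0.0]
wrist_force: [-0.1, -0.4, -0.3]
grip_width: 0.0002
grip_force: 0.0
```

View pics/press.png

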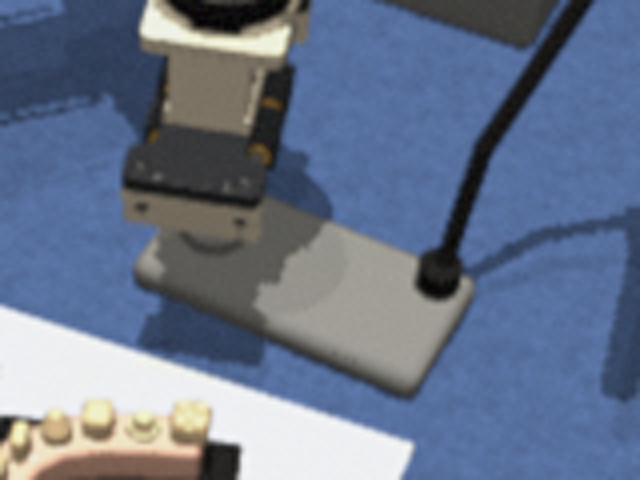

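The closed fingertips are over the switch, which shows just below them at (212,243), with no contact yet. I'll lower them slowly.

```bash
python3 -m creep '[{"x":0,"y":0,"z":1.5,"rx":0,"ry":0,"rz":0},{"x":0,"y":0,"z":3,"rx":0,"ry":0,"rz":0},{"x":0,"y":0,"z":4.5,"rx":0,"ry":0,"rz":0},{"x":0,"y":0,"z":6,"rx":0,"ry":0,"rz":0},{"x":0,"y":0,"z":7.5,"rx":0,"ry":0,"rz":0},{"x":0,"y":0,"z":8.5,"rx":0,"ry":0,"rz":0},{"x":0,"y":0,"z":9,"rx":0,"ry":0,"rz":0},{"x":0,"y":0,"z":9,"rx":0,"ry":0,"rz":0}]'
```

```text
time_s: 5.15
tcp_pos: [0.4875, 0.2584, 0.0584]
eef_rot: [-0.136, 0.991, -0.0, 0.0]
wrist_force: [-1.0, -0.0, 3.4]
grip_width: 0.0004
grip_force: 1.6
```

```bash
python3 -m creep '[{"x":0,"y":0,"z":0.5,"rx":0,"ry":0,"rz":0},{"x":0,"y":0,"z":1,"rx":0,"ry":0,"rz":0},{"x":0,"y":0,"z":1.5,"rx":0,"ry":0,"rz":0},{"x":0,"y":0,"z":2,"rx":0,"ry":0,"rz":0},{"x":0,"y":0,"z":2.5,"rx":0,"ry":0,"rz":0},{"x":0,"y":0,"z":2.5,"rx":0,"ry":0,"rz":0},{"x":0,"y":0,"z":2.5,"rx":0,"ry":0,"rz":0},{"x":0,"y":0,"z":2.5,"rx":0,"ry":0,"rz":0}]'
```

```text
time_s: 6.15
tcp_pos: [0.4876, 0.2584, 0.0569]
eef_rot: [-0.136, 0.991, 0.0, 0.0]
wrist_force: [-4.2, -1.8, 12.4]
grip_width: 0.0002
grip_force: 7.0
```

The force rose to 12.4 N and the tool stopped moving, so the switch is fully down. I'll release it and rise.

```bash
python3 -m creep '[{"x":0,"y":0,"z":-4,"rx":0,"ry":0,"rz":0},{"x":0,"y":0,"z":-12,"rx":0,"ry":0,"rz":0},{"x":0,"y":0,"z":-25,"rx":0,"ry":0,"rz":0},{"x":0,"y":0,"z":-45,"rx":0,"ry":0,"rz":0},{"x":0,"y":0,"z":-65,"rx":0,"ry":0,"rz":0},{"x":0,"y":0,"z":-82,"rx":0,"ry":0,"rz":0},{"x":0,"y":0,"z":-92,"rx":0,"ry":0,"rz":0},{"x":0,"y":0,"z":-95,"rx":0,"ry":0,"rz":0}]' && python3 d.py .5285 .0855 .15
python3 - <<'E'
from h import *
p=cloud(cap('scene')).reshape(-1,3); p=p[(np.hypot(p[:,0]-.4885,p[:,1]-.259)<.01)&(p[:,2]<.08)]
print(len(p),np.median(p,0)) # switch height: was .043 up
E
```

```text
time_s: 7.15
tcp_pos: [0.4876, 0.2586, 0.1516]
eef_rot: [-0.135, 0.991, 0.0, 0.0]
wrist_force: [-0.1, -0.4, 0.2]
grip_width: 0.0003
grip_force: 0.0
t 7.15 shift mm [   7.1 -177.7    1.4] F [-0.1 -0.4  0.2]
46 [0.48932702 0.25593419 0.0436027 ]
```

The switch is back up (0.0436 m). Moving to the stump, coming down from above.

```bash
python3 -m creep '[{"x":1,"y":-15,"z":0,"rx":0,"ry":0,"rz":0},{"x":2,"y":-45,"z":0,"rx":0,"ry":0,"rz":0},{"x":3,"y":-80,"z":0,"rx":0,"ry":0,"rz":0},{"x":5,"y":-115,"z":0,"rx":0,"ry":0,"rz":0},{"x":6,"y":-145,"z":0,"rx":0,"ry":0,"rz":0},{"x":7,"y":-167,"z":0,"rx":0,"ry":0,"rz":0},{"x":7,"y":-178,"z":0,"rx":0,"ry":0,"rz":0},{"x":7,"y":-178,"z":5,"rx":0,"ry":0,"rz":0}]' && python3 d.py .5285 .0855 .095
```

```text
time_s: 8.2
tcp_pos: [0.5287, 0.0844, 0.1456]
eef_rot: [-0.135, 0.991, 0.0, 0.0]
wrist_force: [-0.7, 1.1, 0.4]
grip_width: 0.0009
grip_force: 0.0
t 8.2 shift mm [-0.1  1.1 50.6] F [-0.7  1.1  0.4]
```

```bash
python3 -m creep '[{"x":0,"y":0,"z":5,"rx":0,"ry":0,"rz":0},{"x":0,"y":0,"z":14,"rx":0,"ry":0,"rz":0},{"x":0,"y":0,"z":24,"rx":0,"ry":0,"rz":0},{"x":0,"y":0,"z":34,"rx":0,"ry":0,"rz":0},{"x":0,"y":0,"z":42,"rx":0,"ry":0,"rz":0},{"x":0,"y":0,"z":47,"rx":0,"ry":0,"rz":0},{"x":0,"y":0,"z":50,"rx":0,"ry":0,"rz":0},{"x":0,"y":0,"z":50,"rx":0,"ry":0,"rz":0}]' && python3 d.py .5285 .0855 .095
python3 - <<'E'
from h import *
c=cap('scene'); i=c['img'][120:240,220:380]
cv2.imwrite('pics/stump.png',cv2.resize(i[...,::-1],(640,480),interpolation=cv2.INTER_CUBIC))
E
```

```text
time_s: 9.2
tcp_pos: [0.5286, 0.085, 0.0958]
eef_rot: [-0.135, 0.991, -0.0, -0.0]
wrist_force: [0.3, 0.0, -1.7]
grip_width: 0.0004
grip_force: 0.0
t 9.2 shift mm [-0.   0.5  0.8] F [ 0.3  0.  -1.7]
```

View pics/stump.png

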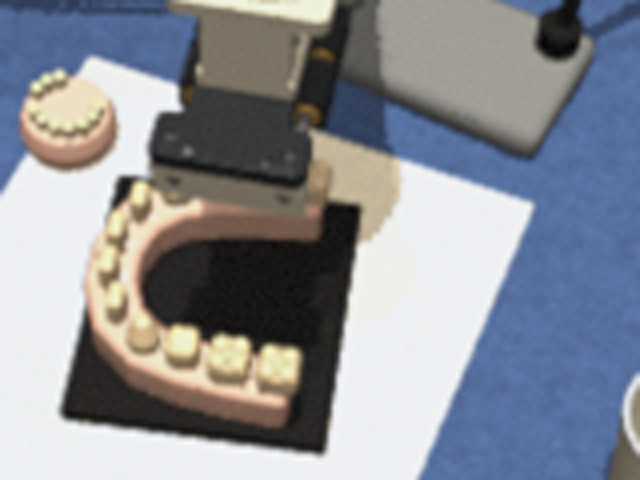

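The fingers hover over the left arm's stump place, with their tips near (240,195), the end molar visible at (318,180), and no contact. I'll dwell here for about 2.5 s.

```bash
python3 -m creep '[{"x":0,"y":0,"z":0,"rx":0,"ry":0,"rz":0},{"x":0,"y":0,"z":0,"rx":0,"ry":0,"rz":0},{"x":0,"y":0,"z":0,"rx":0,"ry":0,"rz":0},{"x":0,"y":0,"z":0,"rx":0,"ry":0,"rz":0},{"x":0,"y":0,"z":0,"rx":0,"ry":0,"rz":0},{"x":0,"y":0,"z":0,"rx":0,"ry":0,"rz":0},{"x":0,"y":0,"z":0,"rx":0,"ry":0,"rz":0},{"x":0,"y":0,"z":0,"rx":0,"ry":0,"rz":0}]' >/dev/null
python3 -m creep '[{"x":0,"y":0,"z":0,"rx":0,"ry":0,"rz":0},{"x":0,"y":0,"z":0,"rx":0,"ry":0,"rz":0},{"x":0,"y":0,"z":0,"rx":0,"ry":0,"rz":0},{"x":0,"y":0,"z":0,"rx":0,"ry":0,"rz":0},{"x":0,"y":0,"z":0,"rx":0,"ry":0,"rz":0},{"x":0,"y":0,"z":0,"rx":0,"ry":0,"rz":0},{"x":0,"y":0,"z":0,"rx":0,"ry":0,"rz":0},{"x":0,"y":0,"z":0,"rx":0,"ry":0,"rz":0}]'
python3 -m creep '[{"x":0,"y":0,"z":0,"rx":0,"ry":0,"rz":0},{"x":0,"y":0,"z":0,"rx":0,"ry":0,"rz":0},{"x":0,"y":0,"z":-5,"rx":0,"ry":0,"rz":0},{"x":0,"y":0,"z":-15,"rx":0,"ry":0,"rz":0},{"x":0,"y":0,"z":-28,"rx":0,"ry":0,"rz":0},{"x":0,"y":0,"z":-40,"rx":0,"ry":0,"rz":0},{"x":0,"y":0,"z":-48,"rx":0,"ry":0,"rz":0},{"x":0,"y":0,"z":-50,"rx":0,"ry":0,"rz":0}]' && python3 d.py .499 -.26 .15
```

```text
time_s: 11.25
tcp_pos: [0.5286, 0.085, 0.0959]
eef_rot: [-0.135, 0.991, -0.0, -0.0]
wrist_force: [-0.2, -0.3, -0.0]
grip_width: 0.0004
grip_force: 0.0
time_s: 12.25
tcp_pos: [0.5288, 0.0852, 0.1467]
eef_rot: [-0.135, 0.991, 0.0, 0.001]
wrist_force: [-0.1, -0.7, 0.1]
grip_width: 0.0004
grip_force: 0.0
t 12.25 shift mm [ 121.4 -324.5   -3.6] F [-0.1 -0.7  0.1]
```

```bash
python3 -m creep '[{"x":6,"y":-16,"z":0,"rx":0,"ry":0,"rz":0},{"x":22,"y":-58,"z":0,"rx":0,"ry":0,"rz":0},{"x":42,"y":-112,"z":0,"rx":0,"ry":0,"rz":0},{"x":62,"y":-166,"z":0,"rx":0,"ry":0,"rz":0},{"x":82,"y":-220,"z":0,"rx":0,"ry":0,"rz":0},{"x":102,"y":-272,"z":0,"rx":0,"ry":0,"rz":0},{"x":116,"y":-310,"z":0,"rx":0,"ry":0,"rz":0},{"x":121,"y":-324,"z":0,"rx":0,"ry":0,"rz":0}]' && python3 d.py .499 -.26 .062
python3 - <<'E'
from h import *
c=cap('scene'); p=cloud(c).reshape(-1,3); p=p[(np.hypot(p[:,0]-.499,p[:,1]+.26)<.022)&(p[:,2]<.05)&(p[:,2]>.016)]
print(len(p),np.median(p,0))
E
```

```text
time_s: 13.25
tcp_pos: [0.4975, -0.262, 0.1451]
eef_rot: [-0.134, 0.991, 0.0, -0.001]
wrist_force: [-0.2, 0.3, 0.1]
grip_width: 0.0006
grip_force: 0.0
t 13.25 shift mm [-2.1  1.5 83.1] F [-0.2  0.3  0.1]
105 [ 0.50097841 -0.26207322  0.0193903 ]
```

```bash
python3 -m creep '[{"x":-1,"y":0,"z":8,"rx":0,"ry":0,"rz":0},{"x":-2,"y":0,"z":22,"rx":0,"ry":0,"rz":0},{"x":-2,"y":0,"z":38,"rx":0,"ry":0,"rz":0},{"x":-2,"y":0,"z":54,"rx":0,"ry":0,"rz":0},{"x":-2,"y":0,"z":68,"rx":0,"ry":0,"rz":0},{"x":-2,"y":0,"z":77,"rx":0,"ry":0,"rz":0},{"x":-2,"y":0,"z":81,"rx":0,"ry":0,"rz":0},{"x":-2,"y":0,"z":82,"rx":0,"ry":0,"rz":0}]' && python3 d.py .499 -.26 .062 
python3 -m creep '[{"x":0,"y":0,"z":0,"rx":0,"ry":0,"rz":0},{"x":0,"y":0,"z":0,"rx":0,"ry":0,"rz":0},{"x":0,"y":0,"z":0,"rx":0,"ry":0,"rz":0},{"x":0,"y":0,"z":0,"rx":0,"ry":0,"rz":0},{"x":0,"y":0,"z":0,"rx":0,"ry":0,"rz":0},{"x":0,"y":0,"z":0,"rx":0,"ry":0,"rz":0},{"x":0,"y":0,"z":0,"rx":0,"ry":0,"rz":0},{"x":0,"y":0,"z":0,"rx":0,"ry":0,"rz":0}]'
python3 - <<'E'
from h import *
c=cap('scene'); i=c['img'][230:350,120:280]
cv2.imwrite('pics/crown.png',cv2.resize(i[...,::-1],(640,480),interpolation=cv2.INTER_CUBIC))
E
```

```text
time_s: 14.3
tcp_pos: [0.501, -0.2591, 0.0638]
eef_rot: [-0.135, 0.991, -0.0, 0.0]
wrist_force: [0.5, 0.1, -0.5]
grip_width: 0.0005
grip_force: 0.0
t 14.3 shift mm [ 2.2 -0.3  1.8] F [ 0.5  0.1 -0.5]
time_s: 15.3
tcp_pos: [0.5009, -0.259, 0.0639]
eef_rot: [-0.135, 0.991, 0.0, -0.0]
wrist_force: [-0.7, -0.3, 0.1]
grip_width: 0.0002
grip_force: 0.0
```

View pics/crown.png

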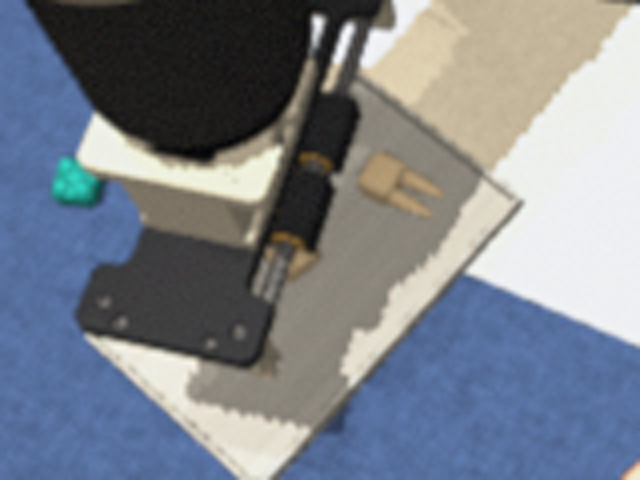

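The fingers are over the crown, which just shows at (300,262). The rooted molar at (400,180) hasn't moved, and there is no contact force. Handing in.

```bash
python3 -c "
from station import env
print(env.close_job())"
```

```text
the job is handed in; nothing more can be done
None
```

I pressed the lamp switch fully down and let it spring back, pointed at the stump for over two seconds and then at the crown, and handed the job in still pointing at the crown; I felt no contact apart from the switch, but no verdict was returned.

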